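# Load the syrup caddy at the shake counter

## Task

Load the syrup caddy for service: stand each of the four squeeze bottles with a pointed white nozzle (red, brown, yellow, green) in the well of the black caddy whose floor mat has the bottle's own colour. Leave the two look-alike refill bottles with flat black caps standing where they are, and let no bottle tip over.

Things in the scene. Friction and masses are not known exactly. Their poses are not given: they have to be found in the camera images.
- syrup_red: Syrup squeeze bottle: red round body, rigid, 48 mm diameter and straight-sided from the foot up to 86 mm, then a shoulder narrowing to 32 mm at 94 mm, a white cap 28 mm wide and a pointed white nozzle; 110 mm tall overall, 140 to 280 g. Stands upright on the table. Origin at the centre of its underside, z up its axis; its yaw is arbitrary.
- syrup_brown: Syrup squeeze bottle: brown round body, rigid, 48 mm diameter and straight-sided from the foot up to 86 mm, then a shoulder narrowing to 32 mm at 94 mm, a white cap 28 mm wide and a pointed white nozzle; 110 mm tall overall, 140 to 280 g. Stands upright on the table. Origin at the centre of its underside, z up its axis; its yaw is arbitrary.
- syrup_yellow: Syrup squeeze bottle: yellow round body, rigid, 48 mm diameter and straight-sided from the foot up to 86 mm, then a shoulder narrowing to 32 mm at 94 mm, a white cap 28 mm wide and a pointed white nozzle; 110 mm tall overall, 140 to 280 g. Stands upright on the table. Origin at the centre of its underside, z up its axis; its yaw is arbitrary.
- syrup_green: Syrup squeeze bottle: green round body, rigid, 48 mm diameter and straight-sided from the foot up to 86 mm, then a shoulder narrowing to 32 mm at 94 mm, a white cap 28 mm wide and a pointed white nozzle; 110 mm tall overall, 140 to 280 g. Stands upright on the table. Origin at the centre of its underside, z up its axis; its yaw is arbitrary.
- refill_red: Refill bottle, a look-alike to be left alone: the same red 48 mm round body and shoulder as the red syrup bottle, but topped with a flat black cap 36 mm wide, 106 mm tall overall, no nozzle, 200 g. Origin at the centre of its underside, z up.
- refill_yellow: Refill bottle, a look-alike to be left alone: the same yellow 48 mm round body and shoulder as the yellow syrup bottle, but topped with a flat black cap 36 mm wide, 106 mm tall overall, no nozzle, 200 g. Origin at the centre of its underside, z up.
- mat_red: Red square mat, 73 x 73 x 3 mm, on the floor of one well of the black caddy. Origin at the centre of its underside, z up, x and y along the caddy walls; a bottle stands 3 mm above it. Caddy: fixed, 178 mm square, walls 40 mm high, 2 x 2 wells 76 mm wide at 90 mm pitch, floor 6 mm, outer walls 6 mm, dividers 14 mm. Which colour lies in which well changes.
- mat_brown: Brown square mat, 73 x 73 x 3 mm, on the floor of one well of the black caddy. Origin at the centre of its underside, z up, x and y along the caddy walls; a bottle stands 3 mm above it. Caddy: fixed, 178 mm square, walls 40 mm high, 2 x 2 wells 76 mm wide at 90 mm pitch, floor 6 mm, outer walls 6 mm, dividers 14 mm. Which colour lies in which well changes.
- mat_yellow: Yellow square mat, 73 x 73 x 3 mm, on the floor of one well of the black caddy. Origin at the centre of its underside, z up, x and y along the caddy walls; a bottle stands 3 mm above it. Caddy: fixed, 178 mm square, walls 40 mm high, 2 x 2 wells 76 mm wide at 90 mm pitch, floor 6 mm, outer walls 6 mm, dividers 14 mm. Which colour lies in which well changes.
- mat_green: Green square mat, 73 x 73 x 3 mm, on the floor of one well of the black caddy. Origin at the centre of its underside, z up, x and y along the caddy walls; a bottle stands 3 mm above it. Caddy: fixed, 178 mm square, walls 40 mm high, 2 x 2 wells 76 mm wide at 90 mm pitch, floor 6 mm, outer walls 6 mm, dividers 14 mm. Which colour lies in which well changes.

How it is judged:
At the end, for the whole second after the job is handed in: Each nozzled bottle stands on the mat of its colour (axis within 23 mm of its centre: anywhere in the well; foot within 6 mm of its top), upright within 0.1 rad, at rest, released; both black-capped bottles are upright within 0.1 rad and within 30 mm of where they started (horizontal distance between syrup_red and mat_red below 0.023 m and z of syrup_red in the frame of mat_red between -0.003 and 0.009 m and angle between each of syrup_red, syrup_brown, syrup_yellow, syrup_green, refill_red, refill_yellow's own z axis and vertical below 0.1 rad and linear speed of each of syrup_red, syrup_brown, syrup_yellow, syrup_green below 0.02 m/s and horizontal distance between syrup_brown and mat_brown below 0.023 m and z of syrup_brown in the frame of mat_brown between -0.003 and 0.009 m and horizontal distance between syrup_yellow and mat_yellow below 0.023 m and z of syrup_yellow in the frame of mat_yellow between -0.003 and 0.009 m and horizontal distance between syrup_green and mat_green below 0.023 m and z of syrup_green in the frame of mat_green between -0.003 and 0.009 m and distance of each of refill_red, refill_yellow from where it was at the start of the episode below 0.03 m); the robot touches nothing.
It fails at once if a black-capped refill bottle is moved more than 30 mm (distance of any of refill_red, refill_yellow from where it was at the start of the episode above 0.03 m).
It fails at once if a bottle tips over (more than 0.6 rad from upright) (angle between any of syrup_red, syrup_brown, syrup_yellow, syrup_green, refill_red, refill_yellow's own z axis and vertical above 0.6 rad).
It also fails if it takes over 120 s, if anything falls off the work surface, if the arm or the gripper's body presses on something with over 40 N, if the wrist force passes 120 N, or if a joint passes its speed limit or range.

## Robot

A 6-joint arm with a two-finger parallel gripper is mounted at the origin on the work surface. World frame = base frame: x ahead of the robot, y to its left, z up, the work surface at z = 0. Lengths are in m, angles in rad, forces in N, time in s.
With the tool pointing down it reaches from about 0.275 to 0.825 m from the base axis. Payload 4.9 kg.
Tool frame: the origin (TCP) lies midway between the tips of the shut fingers; the grasp point (between the pads) lies 19 mm behind it (bot.grip_depth is the distance from the TCP to the grasp point, in m); z points along the fingers, y is the line along which they close (so a half turn about z gives the same grasp; the last joint's range is limited). The gripper opens to 85 mm and grips with 20 to 120 N. Pads are 22 mm wide; open, the fingers measure 114 mm over their backs; the gripper's body (76 mm by 85 mm) begins 54 mm behind the grasp point. The pads swing forward as they close: fully open they stand 13 mm farther back than shut.
Start: joints at [1.099, 0.326, -0.193, 1.052, 0, 1.437], TCP at [0.182, 0.519, 0.2] pointing down, gripper open.
Joint ranges: [-2.65, 2.65], [-0.97, 1.79], [-1.3, 1.35], [-1.93, 2.1], [-1.47, 1.37], [-3.14, 3.14]. Speed limits (rad/s): [2.57, 2.57, 3.14, 3.14, 3.14, 3.14].

## Interface

Orientations are given as a unit quaternion [w, x, y, z].
In Python, from cell import bot gives the robot as it stands. Calls block until the motion is done:
- bot.move_pose(position, orientation): joint-space move of the TCP to a pose.
- bot.move_linear(position, speed=0.15, rotation=None, until_force=None): straight line of the TCP; rotation=None keeps the orientation; speed is the mean speed in m/s. With until_force (N) it stops when the force on the tool has changed by that much, and returns True; else False.
- bot.goto_joints(angles): joint-space move.
- bot.set_gripper(opening, grasp_force=None): opening from 0.0 (shut) to 1.0 (fully open); grasp_force is the grip in N (None keeps the last); returns when the fingers have stopped.
- bot.wait(seconds).
- bot.solve_ik(position, orientation): joint angles nearest the present ones, or None.
- bot.camera(name): name is "side" or "top" or "wrist"; returns the picture (400x640x3 uint8, red, green, blue); there is no depth.
- bot.calibration(name): a dict with "mtx" (3x3 intrinsics, pixels), "extrinsics" (4x4, takes a point from world to camera coordinates); the wrist camera has in their place "hand_eye" (4x4, takes a point from camera to tool coordinates, whose origin is the TCP and whose axes are the flange's). Camera axes: x right, y down, z forward; pixel columns grow to the right and rows downward; lengths in m; the calibration is good to about 2 mm. A picture is of the moment at which its call begins: read the wrist's pose just before it. calibration takes no time and is no camera call.
A pose or a line that the arm cannot do raises bot.PlanningError and nothing moves.
- bot.close_job(): hands the job in; it is judged then, once.
Trained networks look in the newest picture that a camera, given by its name, has taken for a name from the list of things; names that differ only in an ending like _2 or _b are one class to them, and where a whole thing is asked for, a point or a joint stands for the part that bears it (a point fixed in the world has none). Each returns a list of dicts, best first, with "confidence" (0 to 1); they miss things now and then, are a little off and sometimes report something else, mostly with a low value. They report only what shows in the picture. A call takes as long as a camera call.
- bot.search_frame(camera, thing): "bbox" ([left, top, width, height] in pixels, round what is visible of it).
Readings, each from a call of its own:
- bot.read_clock(): time.
- bot.read_joint_positions(): joint angles.
- bot.read_joint_vel(): joint speeds.
- bot.read_joint_efforts(): joint torques, N m.
- bot.read_position(): TCP position.
- bot.read_tool_rot(): TCP orientation.
- bot.read_ft_force(): force on the tool from outside, world axes, zero at the start.
- bot.read_moment(): the same for the moment, N m.
- bot.read_gripper_width(): opening from 0.0 (shut) to 1.0 (fully open).
- bot.read_finger_force(): force on a finger pad.
Only numpy, scipy, OpenCV 4.12 (cv2) and the standard library are available. Lean on these libraries where they do the work, as an engineer would, in place of code of your own. Each camera call takes 0.05 s, during which the arm holds its last target. There are 200 camera calls.

## Working session

There is one attempt and no reset: what is moved stays moved. The work goes in short steps, each a Python script; the robot and the scene stay as the last script left them, time stands still between calls to the robot, and variables do not carry over. Pictures are saved under pics/ and viewed, at most 14 in all, crops included, and the job is handed in when it is done.

```bash
mkdir -p pics; python3 - <<'E'
from cell import bot
import cv2
for c in("top","side"):
    im=bot.camera(c); cv2.imwrite(f"pics/{c}0.png",im[:,:,::-1])
    k=bot.calibration(c); print(c,k["mtx"].tolist(),k["extrinsics"].round(4).tolist())
    for t in ["syrup_red","syrup_brown","syrup_yellow","syrup_green","refill_red","refill_yellow","mat_red","mat_brown","mat_yellow","mat_green"]:
        print(t,[([round(v) for v in d["bbox"]],round(d["confidence"],2)) for d in bot.search_frame(c,t)[:3]])
print(bot.read_clock(),bot.read_tool_rot(),bot.grip_depth)
E
```

```text
top [[398.0740790961676, 0.0, 320.2967460192397], [0.0, 398.0740790961676, 197.7726041874122], [0.0, 0.0, 1.0]] [[-0.0065, -1.0, -0.0002, -0.0107], [-0.9934, 0.0065, -0.1149, 0.5322], [0.1149, -0.0006, -0.9934, 0.78], [0.0, 0.0, 0.0, 1.0]]
syrup_red [([318, 152, 27, 29], 0.84)]
syrup_brown [([328, 230, 22, 26], 0.81)]
syrup_yellow []
syrup_green [([446, 148, 40, 30], 0.86), ([457, 223, 40, 22], 0.3), ([197, 199, 37, 33], 0.27)]
refill_red []
refill_yellow [([396, 136, 30, 33], 0.71)]
mat_red [([205, 157, 36, 36], 0.92), ([162, 154, 31, 34], 0.33)]
mat_brown [([202, 196, 32, 40], 0.98)]
mat_yellow [([160, 154, 32, 37], 0.95)]
mat_green [([157, 195, 30, 36], 0.85)]
side [[368.4761905527392, 0.0, 312.86074589179935], [0.0, 368.4761905527392, 196.68983767515022], [0.0, 0.0, 1.0]] [[-0.9436, -0.3304, -0.0208, 0.5056], [-0.1689, 0.5345, -0.8281, 0.1534], [0.2847, -0.7779, -0.5602, 0.7364], [0.0, 0.0, 0.0, 1.0]]
syrup_red [([286, 172, 20, 44], 0.69), ([344, 149, 18, 35], 0.45)]
syrup_brown [([348, 177, 21, 45], 0.88)]
syrup_yellow [([341, 150, 23, 38], 0.56)]
syrup_green [([317, 127, 19, 36], 0.63)]
refill_red [([365, 129, 20, 40], 0.66)]
refill_yellow [([299, 140, 18, 40], 0.71), ([212, 285, 41, 33], 0.54), ([280, 264, 38, 31], 0.18)]
mat_red [([242, 256, 33, 24], 0.85), ([364, 126, 21, 42], 0.2)]
mat_brown []
mat_yellow [([209, 283, 42, 32], 0.87)]
mat_green [([252, 296, 47, 37], 0.94)]
1.1 [-1.02170570e-05  1.68096059e-01  9.85770620e-01 -5.12181983e-06] 0.0187
```

View pics/top0.png

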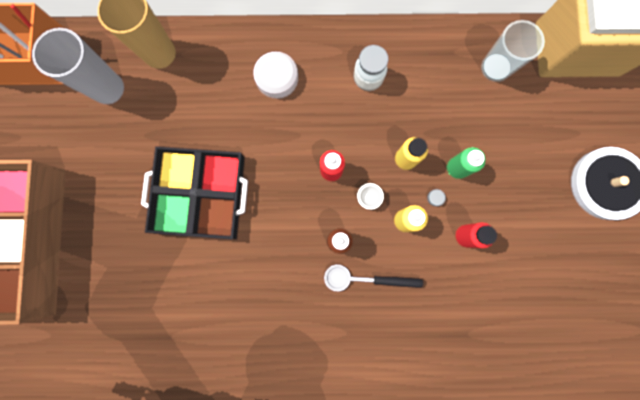

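View pics/side0.png

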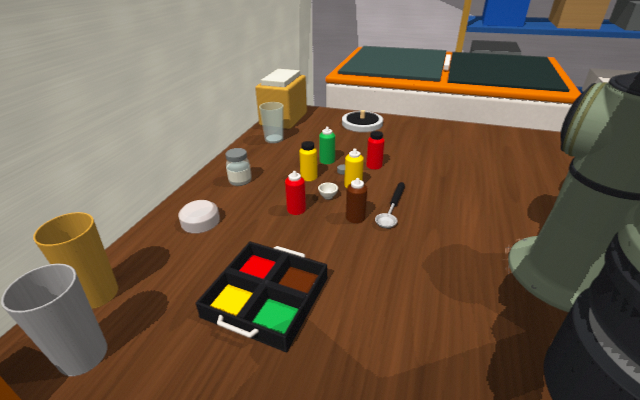

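The top view shows the caddy at about (197,193), with yellow top-left, red top-right, green bottom-left and brown bottom-right. The nozzled bottles are red (332,163), brown (340,241), yellow (411,218) and green (466,163). The refills are yellow (411,153) and red (477,236). The side view agrees. The network missed yellow and the red refill in the top view, so I'll fit those from boxes read off the picture.

```bash
cat > fit.py <<'E'
import numpy as np,cv2
from scipy.optimize import least_squares
from cell import bot
K={c:bot.calibration(c) for c in("top","side")}
def proj(c,P):
    E=K[c]["extrinsics"];q=(np.asarray(P,float)@E[:3,:3].T+E[:3,3])@K[c]["mtx"].T
    return q[:,:2]/q[:,2:]
a=np.linspace(0,2*np.pi,48)
def bottle(x,y,ref):
    rz=[(24,0),(24,86),(16,94)]+([(18,94),(18,106)] if ref else [(14,94),(14,100),(1,110)])
    return np.concatenate([np.c_[x+r/1e3*np.cos(a),y+r/1e3*np.sin(a),0*a+z/1e3] for r,z in rz])
def box(c,P):
    q=proj(c,P);return np.r_[q.min(0),q.max(0)]
obs={"syrup_red":([318,152,27,29],[286,172,20,44]),"syrup_brown":([328,230,22,26],[348,177,21,45]),
"syrup_yellow":([395,205,33,27],[344,149,20,38]),"syrup_green":([446,148,40,30],[317,127,19,36]),
"refill_red":([457,223,40,24],[365,130,20,39]),"refill_yellow":([396,136,30,33],[299,140,18,40])}
B={}
ims={c:cv2.imread(f"pics/{c}0.png") for c in K}
for n,bs in obs.items():
    bs=[np.array([b[0],b[1],b[0]+b[2],b[1]+b[3]]) for b in bs]
    f=lambda p:np.concatenate([box(c,bottle(*p,"refill" in n))-b for c,b in zip(K,bs)])
    r=least_squares(f,[.55,-.15],loss="soft_l1");B[n]=r.x
    print(n,r.x.round(4),f(r.x).round(1))
def wells(p):
    R=np.array([[np.cos(p[2]),-np.sin(p[2])],[np.sin(p[2]),np.cos(p[2])]])
    return [p[:2]+R@np.array(o)*.045 for o in((1,1),(1,-1),(-1,1),(-1,-1))],R
sq=np.array([(1,1),(1,-1),(-1,-1),(-1,1)])/2
def vis(c,o,R):
    m=[proj(c,np.c_[o+s*sq@R.T,np.full(4,z)]).astype(np.float32) for s,z in((.073,.009),(.076,.04))]
    return cv2.intersectConvexConvex(*m)[1].reshape(-1,2)
def cen(poly):
    m=cv2.moments(poly);return np.array([m["m10"],m["m01"]])/m["m00"]
names=["yellow","red","green","brown"]  # +x+y, +x-y, -x+y, -x-y
seed={"top":[(177,170),(221,174),(174,213),(216,216)],"side":[(232,299),(258,267),(275,316),(300,281)]}
meas={}
for c in K:
    hsv=cv2.cvtColor(ims[c],cv2.COLOR_BGR2HSV)
    for i,s in enumerate(seed[c]):
        m=np.zeros((402,642),np.uint8)
        cv2.floodFill(ims[c].copy(),m,s,0,(25,)*3,(25,)*3,4|cv2.FLOODFILL_MASK_ONLY|cv2.FLOODFILL_FIXED_RANGE|(1<<8))
        ys,xs=np.nonzero(m[1:-1,1:-1]);meas[c,i]=np.array([xs.mean(),ys.mean()]);print(c,names[i],len(xs))
def g(p):
    w,R=wells(p);return np.concatenate([cen(vis(c,w[i],R))-meas[c,i] for c in K for i in range(4)])
r=least_squares(g,[.53,.2,0],loss="soft_l1");print("caddy",r.x.round(4),g(r.x).round(1))
w,R=wells(r.x);M=dict(zip(names,w));print({k:v.round(4).tolist() for k,v in M.items()})
out=[]
for c in K:
    im=ims[c].copy();im=cv2.resize(im,None,fx=2,fy=2,interpolation=cv2.INTER_NEAREST)
    for n,p in B.items(): cv2.polylines(im,[cv2.convexHull((proj(c,bottle(*p,"refill" in n))*2+1).astype(np.int32))],1,(255,0,255),1)
    for o in w: cv2.polylines(im,[(vis(c,o,R)*2+1).astype(np.int32)],1,(255,0,255),1)
    out.append(im[200:600,270:1010] if c=="top" else im[230:680,390:790])
cv2.imwrite("pics/ov_top.png",out[0]);cv2.imwrite("pics/ov_side.png",out[1])
import json;json.dump({"B":{k:list(v) for k,v in B.items()},"M":{k:list(v) for k,v in M.items()},"yaw":r.x[2]},open("pos.json","w"))
E
python3 fit.py
```

```text
syrup_red [ 0.5915 -0.0364] [ 1.2 -0.7 -0.8  1.8 -0.8  0.3  0.3 -0.2]
syrup_brown [ 0.4401 -0.0533] [-0.1  0.2  4.4  0.  -0.9  1.7  0.   1.4]
syrup_yellow [ 0.4862 -0.1944] [-0.1  0.3  0.8  0.   0.1  0.2 -0.9  2.6]
syrup_green [ 0.5982 -0.308 ] [ 0.7 -1.  -0.2  0.8  1.6  0.5 -1.3  1.3]
refill_red [ 0.4534 -0.3211] [-1.1 -0.8  1.5  0.9  0.6  0.4 -0.9  0.3]
refill_yellow [ 0.62   -0.1996] [-0.5  0.3  2.9  0.1 -0.3  0.6 -0.5  1. ]
top yellow 653
top red 771
top green 670
top brown 735
side yellow 625
side red 427
side green 661
side brown 580
caddy [ 0.5459  0.2376 -0.036 ] [-2.7  0.3 -2.9 -2.  -1.1  0.9 -1.1 -1.3  1.5 -1.2 -0.6 -1.4  3.6 -2.1
 -0.  -2.9]
{'yellow': [0.5925, 0.2809], 'red': [0.5892, 0.191], 'green': [0.5025, 0.2842], 'brown': [0.4993, 0.1942]}
```

View pics/ov_top.png

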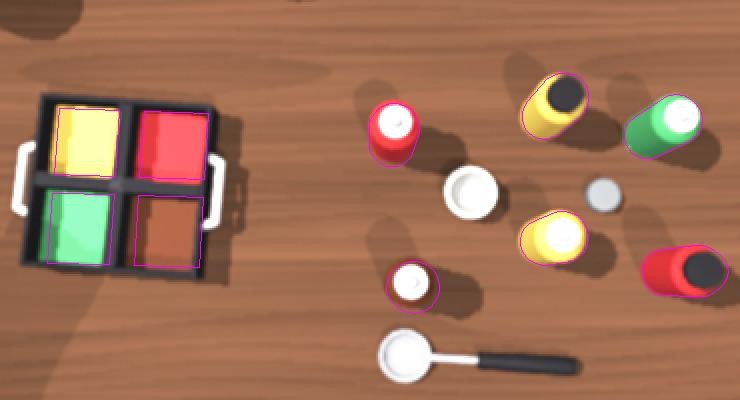

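View pics/ov_side.png

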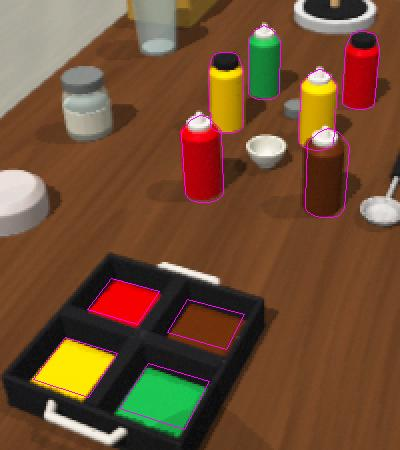

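The bottle outlines match to within about 1 px, except brown, which is about 2 px too far right in both views. The caddy outline is skewed because the flood fill missed the shaded mat strips. I'll refit the mats with saturation masks and tighten the brown box.

```bash
python3 - <<'E'
s=open("fit.py").read()
s=s.replace("[328,230,22,26],[348,177,21,45]","[328,230,25,26],[346,178,21,44]")
i=s.index("        m=np.zeros((402");j=s.index("        ys,xs=")
s=s[:i]+"""        lab=cv2.connectedComponents(((hsv[...,1]>100)&(hsv[...,2]>75)).astype(np.uint8),connectivity=4)[1]
        m=np.pad(lab==lab[s[1],s[0]],1)
"""+s[j:]
open("fit.py","w").write(s)
E
python3 fit.py|grep -v syrup_[ryg]
```

```text
syrup_brown [ 0.4416 -0.0528] [-0.4 -0.6  1.1 -0.8  0.4  0.7  1.4  1.4]
refill_red [ 0.4534 -0.3211] [-1.1 -0.8  1.5  0.9  0.6  0.4 -0.9  0.3]
refill_yellow [ 0.62   -0.1996] [-0.5  0.3  2.9  0.1 -0.3  0.6 -0.5  1. ]
top yellow 33601
top red 1244
top green 1177
top brown 1175
side yellow 795
side red 535
side green 958
side brown 597
caddy [ 0.5455  0.242  -0.0361] [-1.595e+02  6.660e+01 -7.000e-01 -9.000e-01  1.200e+00  1.000e+00
  1.000e+00 -8.000e-01  4.000e-01  8.000e-01 -1.500e+00  1.000e-01
  1.100e+00 -9.000e-01 -9.000e-01 -1.100e+00]
{'yellow': [0.5921, 0.2854], 'red': [0.5888, 0.1955], 'green': [0.5021, 0.2886], 'brown': [0.4989, 0.1987]}
```

View pics/ov_top.png

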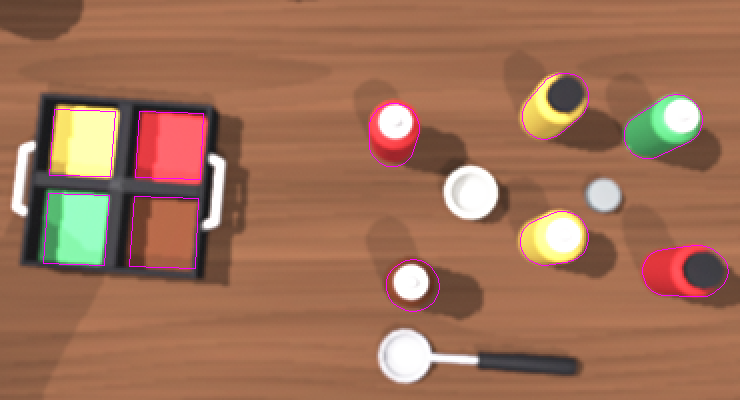

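The caddy now fits, and the bottle positions agree to a few mm. Starting with brown.

```bash
cat > pp.py <<'E'
import json,numpy as np
from cell import bot
D=json.load(open("pos.json"));B,M=D["B"],D["M"]
phi=np.deg2rad(135);Q=[0,np.cos(phi/2),np.sin(phi/2),0]
G=.068-bot.grip_depth; HI=G+.145
def pick_place(c):
    b,m=B["syrup_"+c],M[c]
    bot.move_pose([*b,HI],Q); bot.set_gripper(1.0)
    bot.move_linear([*b,G],speed=.12); bot.set_gripper(0,grasp_force=60)
    print(c,"width",bot.read_gripper_width(),"pad",bot.read_finger_force())
    bot.move_linear([*b,HI],speed=.15)
    print("lifted",bot.read_gripper_width(),bot.read_ft_force())
    bot.move_linear([*m,HI],speed=.2)
    bot.move_linear([*m,G+.02],speed=.12)
    hit=bot.move_linear([*m,G+.005],speed=.03,until_force=6)
    print("contact",hit,bot.read_position()-[*m,G])
    bot.set_gripper(.8); bot.move_linear([*m,HI],speed=.12)
    print("t",bot.read_clock())
def snap(tag):
    import cv2
    cv2.imwrite(f"pics/{tag}.png",np.hstack([bot.camera("top")[90:290,120:520],bot.camera("side")[110:310,180:400]])[:,:,::-1])
E
python3 - <<'E'
from pp import *
for c in("brown","red","yellow","green"):
    print(c,[bot.solve_ik([*p,z],Q) is not None for p in(B["syrup_"+c],M[c]) for z in(G,HI)])
pick_place("brown");snap("brown")
E
```

```text
brown [True, True, True, True]
red [True, True, True, True]
yellow [True, True, True, True]
green [True, True, True, True]
brown width 0.5064856706833896 pad 58.56535685279084
lifted 0.5074965933927315 [-0.38135381 -0.12837143 -3.40820938]
contact True [0.00084622 0.00015502 0.01015893]
t 11.2
```

View pics/brown.png

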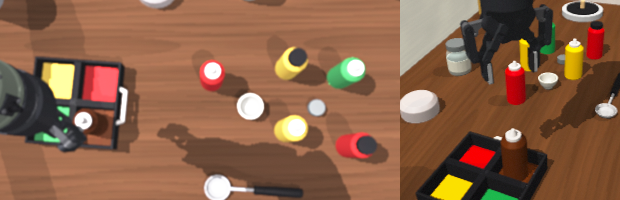

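Brown stands upright in its well (top about (83,120), side about (513,155)) and nothing else has moved. Now the other three, with a check that each grasp holds.

```bash
sed -i 's/^    print("lifted".*/&\n    assert bot.read_gripper_width()>.4/' pp.py
python3 - <<'E'
from pp import *
for c in("red","yellow","green"): pick_place(c)
bot.move_pose([.35,-.1,.3],Q)
snap("end"); print(bot.read_clock())
E
```

```text
red width 0.506114587003049 pad 60.24317433941178
lifted 0.5042363821095548 [-1.35266219  0.14353126 -2.6448721 ]
contact True [0.00070774 0.00033651 0.01007601]
t 20.1333
yellow width 0.5055449939084851 pad 58.73502415037365
lifted 0.5055055442401806 [-0.61060243 -0.16649297 -3.12193529]
contact True [0.00092583 0.00021053 0.01007452]
t 30.7667
green width 0.5049589239763673 pad 60.296118500700686
lifted 0.4965514312495254 [-1.63418383  0.48807669 -2.67815668]
contact True [0.00055776 0.00041698 0.01013684]
t 42.5917
44.275
```

View pics/end.png

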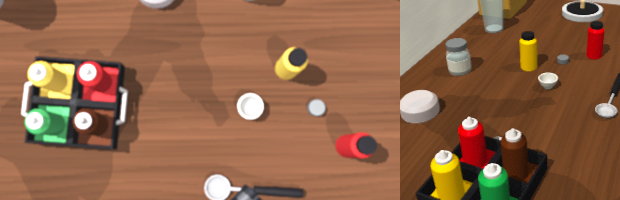

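All four bottles stand upright in their matching wells (top view: yellow (36,72), red (88,72), green (33,121), brown (84,121)). Both refills are where they started, and the gripper is clear at z = 0.3.

```bash
python3 -c "
from cell import bot
print(bot.close_job())"
```

```text
the job is handed in; nothing more can be done
None
```

The job is handed in: all four nozzled bottles stand upright in the wells matching their colours and the two refill bottles were not touched, at about 44 s on the robot clock; the hand-in call returned no verdict.

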